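# Set a labelling jig to a food box

## Robot

A 6-joint arm with a two-finger parallel gripper is mounted at the origin on the work surface; the furniture and walls round the work are solid. World frame = base frame: x ahead of the robot, y to its left, z up, the work surface at z = 0. Lengths are in mm, angles in degrees, forces in N, time in s.
With the tool pointing down it reaches from about 350 to 850 mm from the base axis. Payload 8.1 kg.
Tool frame: the origin (TCP) lies at the very end of the fingers, on their centre line; the grasp point (between the pads) lies 19 mm behind it (r.grasp_offset is the distance from the TCP to the grasp point, in mm); z points along the fingers, y is the line along which they close (so a half turn about z gives the same grasp; the last joint's range is limited). The gripper opens to 85 mm and grips with 20 to 120 N. Pads are 22 mm wide; open, the fingers measure 114 mm over their backs; the gripper's body (76 mm by 85 mm) begins 54 mm behind the grasp point. The pads swing forward as they close: fully open they stand 13 mm farther back than shut.
Start: joints at [63.06, 7.471, 85.268, -0, 87.261, -4.893], TCP at [225.204, 556.137, 231.292] pointing down, gripper open.
Joint ranges: [-169.43, 169.43], [-51.17, 129.36], [1.28, 143.12], [-76.62, 256.62], [0, 156.53], [-152.29, 152.29]. Speed limits (degrees/s): [136.94, 136.94, 159.86, 180, 180, 180].

## Interface

Orientations are given as [roll, pitch, yaw] about the fixed x, y, z axes, in that order (R = Rz(yaw) Ry(pitch) Rx(roll)).
In Python, from bench import r gives the robot as it stands.
- The arm moves only by the tool carry_out, never from a script. Its argument "commands" is a list of rows, each an object with "jaw": the finger opening in m, from 0 to 0.0854; "translation": the shift along the tool's x, y, z in m, a list of three; "spin": the turn about the tool's z in rad. A call has exactly 8 rows; each row shifts and turns the commanded pose from where the row before left it, along the tool's axes as they then stand; what a row does not reach is not made up. A row lasts 1/12 s, in which the tool goes at most 41.7 mm and 7.16 degrees, less where a joint would pass 70% of its speed; a pose out of reach is approached as far as the arm can. A call is refused whole if a number of a shift passes 0.0417 or a number of a turn 0.125, either way. A call with a gripper value outside its range is refused whole. The fingers move at their own pace and stop on an object; "squeeze" is the grip in N (left out, the last holds). Time passes only in rows, so rows that do not move let the fingers close, or fill a call up. It gives the time, the measured TCP pose, the force, the opening and the grip force at its end, in the units of the state.
- r.sense(): the state, without advancing time (a new reading comes with each control period).
- r.snapshot(name): name is "side" or "top"; returns a dict with "pixels" (384x512x3 uint8, blue, green, red), "K" (3x3 intrinsics, pixels), "dist_coeffs" ([k1, k2, p1, p2, k3] as OpenCV has them; the pictures are not rectified), "extrinsics" (4x4, takes a point from camera to world coordinates). Camera axes: x right, y down, z forward; pixel columns grow to the right and rows downward; lengths in mm; the calibration is good to about 2 mm. A picture is of the moment at which its call begins. There is no depth.
- r.hand_in(): hands the job in; it is judged then, once.
Trained networks look in a picture, given as the dict that the camera call returned (one of the last four; its "shot" number tells which), for a name from the list of things; names that differ only in an ending like _2 or _b are one class to them, and where a whole thing is asked for, a point or a joint stands for the part that bears it (a point fixed in the world has none). Each returns a list of dicts, best first, with "score" (0 to 1); they miss things now and then, are a little off and sometimes report something else, mostly with a low value. They report only what shows in the picture. A call takes as long as a camera call.
- r.spot_in(picture, target): "xy" ([column, row] in pixels, amid what is visible of it).
- r.regions_of(picture, target): "pixels" (384x512 bool, what is visible of it) and "xy" ([column, row] in pixels, amid what is visible of it).
- r.landmark_of(picture, target): "xy" ([column, row] in pixels: a listed point, or the origin of a listed thing).
The state is a dict: "time": time; "joint_pos": joint angles; "qd": joint speeds; "joint_efforts": joint torques, N m; "tool_pos": TCP position; "tcp_rot": TCP orientation; "ft_force": force on the tool from outside, world axes, zero at the start; "wrist_torque": the same for the moment, N m; "finger_gap": finger opening in mm; "grip_force": force on a finger pad.
Only numpy, scipy, OpenCV 4.12 (cv2) and the standard library are available. Lean on these libraries where they do the work, as an engineer would, in place of code of your own. Each camera call takes 0.05 s, during which the arm holds its last target. There are 200 camera calls.

## Task

Set the labelling jig to the lidded food box using gentle pushes of the fingers only: push the box along the worktop into the jig until it lies against the end rail, then slide the jig's side guide up against the box so that it sits square and snug in the corner between rail, far fence and guide, and last press the guide's clamping lever down flat. Grip and lift nothing, and leave the two spice jars and the label roll where they stand.

Things in the scene. Friction and masses are not known exactly. Their poses are not given: they have to be found in the camera images.
- food_box: clear plastic food box with a fixed lid, 111 mm (its x) by 145 mm (its y), 56 mm high, about 0.2 kg, loose on the worktop; origin at the centre of its underside, z up. The walls taper inwards below; the lid's rim, 45 to 54 mm above the worktop, is widest (55 mm from the centre along x, 72 mm along y, round corners) and is what meets rail, fence and guide
- jig: labelling jig of aluminium profiles 20 mm wide and 60 mm high, fixed on the worktop, no floor: the box slides on the worktop. Origin: inner corner of end rail and far fence, at worktop level. x points roughly away from the robot, y to its left, z up. The box belongs in x < 0, y < 0, its axes along the jig's, its centre then at about (-55, -72) mm
- rail_mid (a point): point on the end rail's flat face, 80 mm along -x from the jig's origin, 30 mm up. The face is the jig's plane y = 0, faces -y, and runs from x = 0 to -262 mm; the box is pushed against it along the jig's +y
- fence_mid (a point): point on the far fence's flat face, 60 mm along -y from the jig's origin, 30 mm up. The face is the jig's plane x = 0, faces -x (the robot), and runs from y = 0 to -130 mm. A balance about 100 mm high stands close behind the fence
- guide (a joint): side guide: upright aluminium plate parallel to the far fence, riding on the end rail. 0 = fully open; grows (m) as it slides along the jig's +x to the fence. Clear width between guide and fence = 170 mm minus this value (111 mm when it touches the square box). Plate 10 mm thick, 3 to 58 mm high, y = -3 to -129 mm of the jig. About 3 N of friction, stays where left
- guide_back (a point): the place to push the guide: middle of the plate's outer face (the side away from the fence, facing the jig's -x), 35 mm above the worktop, 70 mm in front of the end rail's face
- lever (a joint): clamping lever on top of the guide's saddle, over the end rail. 0 = raised 0.75 rad, grows (rad) as it is pressed down, 0.75 = flat (its stop). It points along the jig's +x from its pivot, which lies 34 mm from the guide's face towards -x, 10 mm from the rail's face towards +y, 80 mm above the worktop. 78 mm long, black grip 16 mm wide. Stiff (0.12 N m), stays where left
- lever_grip (a point): the place to press the lever: middle of its black grip on the upper side, 58 mm along the lever from the pivot. With the lever flat it lies 88 mm above the worktop and 24 mm past the guide's face (towards the fence)
- label_roll: roll of paper labels lying flat, 76 mm across, 33 mm high, left of the jig; origin at the centre of its underside; leave it alone
- colour_jar1: spice jar, 44 mm across, 100 mm high, standing to the right of the work; origin at the centre of its underside; leave it alone
- colour_jar2: spice jar, 44 mm across, 106 mm high, beside the other; origin at the centre of its underside; leave it alone

How it is judged (in metres and radians):
On the way, in this order (a step that is already met when the one before it is completed fails the run):
1. the box lies against the end rail, between guide and far fence (y of food_box in the frame of jig above -0.082 m and x of food_box in the frame of jig between -0.11 and -0.045 m and angle between the y axis of food_box and the y axis of jig, either way round below 0.12 rad), for 0.2 s.
2. the guide is up against the box, which sits square in the corner (value of joint guide above 0.054 m and y of food_box in the frame of jig above -0.078 m and x of food_box in the frame of jig above -0.06 m and angle between the y axis of food_box and the y axis of jig, either way round below 0.05 rad), for 0.2 s.
3. the clamping lever is pressed flat (value of joint lever above 0.66 rad), for 0.2 s.
At the end, for the whole second after the job is handed in: The box stands flat on the worktop and at rest, within 5 mm of touching both the end rail and the far fence and square to them within 0.05 rad; the guide is closed on it (clear width under 116 mm); the lever is within 0.09 rad of flat (all of step 2 and height (world z) of food_box below 0.006 m and angle between food_box's own z axis and vertical below 0.05 rad and linear speed of food_box below 0.01 m/s and value of joint lever above 0.66 rad).
It fails at once if the food box is lifted or tipped (height (world z) of food_box above 0.012 m or angle between food_box's own z axis and vertical above 0.2 rad).
It fails at once if the food box or the jig's guide is gripped or shoved hard (over 40 N from the fingers; 70 N once the lever is down on its stop) (contact force between the fingers and food_box above 40 N or (contact force between the fingers and jig above 40 N and value of joint lever below 0.6 rad) or contact force between the fingers and jig above 70 N).
It fails at once if the label roll or a spice jar is moved by more than 15 mm (distance of any of label_roll, colour_jar1, colour_jar2 from where it was at the start of the episode above 0.015 m).
It also fails if it takes over 72 s, if anything falls off the work surface, if the arm or the gripper's body presses on something with over 40 N, if the wrist force passes 120 N, or if a joint passes its speed limit or range.

## Working session

There is one attempt and no reset: what is moved stays moved. The work goes in short steps, Python scripts to look and compute and a tool call to move; the robot and the scene stay as the last step left them, time stands still between calls to the robot, and variables do not carry over. Pictures are saved under pics/ and viewed, at most 10 in all, crops included, and the job is handed in when it is done.

Besides the shell and the picture viewer there is one more tool, called by a JSON object that holds its "method" and its "body". carry_out: Moves the arm, as the interface text tells. Its arguments: {"type":"object","properties":{"commands":{"type":"array","items":{"type":"object","properties":{"jaw":{"type":"number"},"translation":{"type":"array","items":{"type":"number"}},"spin":{"type":"number"}}}},"squeeze":{"type":"number"}},"required":["commands"]}

```bash
mkdir -p pics; ls; cat > h.py <<'E'
import numpy as np, cv2
from bench import r
def ray(s,xy):
    K=np.array(s["K"],float);d=np.array(s["dist_coeffs"],float);T=np.array(s["extrinsics"],float)
    u=cv2.undistortPoints(np.array([[xy]],float),K,d)[0,0]
    v=T[:3,:3]@np.array([u[0],u[1],1]);return T[:3,3],v/np.linalg.norm(v)
def tri(a,b):
    (p,u),(q,v)=a,b
    A=np.stack([u,-v],1);t=np.linalg.lstsq(A,q-p,rcond=None)[0]
    x,y=p+t[0]*u,q+t[1]*v
    return (x+y)/2,np.linalg.norm(x-y)
def atz(a,z):
    p,u=a;return p+u*(z-p[2])/u[2]
def proj(s,P):
    T=np.linalg.inv(np.array(s["extrinsics"],float))
    return cv2.projectPoints(np.array(P,float).reshape(-1,3),cv2.Rodrigues(T[:3,:3])[0],T[:3,3],np.array(s["K"],float),np.array(s["dist_coeffs"],float))[0][:,0]
E
python3 - <<'E'
from h import *
np.set_printoptions(precision=1,suppress=True)
S={n:r.snapshot(n) for n in("side","top")}
for n,s in S.items():
    cv2.imwrite(f"pics/{n}0.png",s["pixels"]); print(n,np.array(s["extrinsics"])[:3,3])
for t in ["food_box","jig","rail_mid","fence_mid","guide_back","lever_grip","label_roll","colour_jar1","colour_jar2"]:
    D={n:r.landmark_of(s,t)[:2] for n,s in S.items()}
    print(t,{n:[(np.round(d["xy"],1).tolist(),round(d["score"],2)) for d in v] for n,v in D.items()})
    for a in D["side"][:2]:
        for b in D["top"][:2]: print("   ",*tri(ray(S["side"],a["xy"]),ray(S["top"],b["xy"])))
print(r.sense())
E
```

```text
pics
side [  24.1 1559.6  883.6]
top [ 367.4  -18.2 1435.5]
food_box {'side': [([272.6, 197.6], 0.57)], 'top': [([298.4, 205.1], 0.9)]}
    [ 513.3 -100.8   -4.5] 12.424702763862415
jig {'side': [([210.9, 234.3], 0.69)], 'top': [([200.2, 174.0], 0.64)]}
    [631.9 224.2  -2.1] 1.9389007963787532
rail_mid {'side': [([227.5, 229.5], 0.63)], 'top': [([195.2, 193.0], 0.72)]}
    [564.3 234.6  34. ] 3.9330859651033188
fence_mid {'side': [([246.2, 211.5], 0.65), ([219.5, 215.7], 0.55)], 'top': [([297.3, 202.7], 0.7), ([221.4, 173.5], 0.56)]}
    [572.5 -88.6 -72.5] 78.07774612385747
    [577.7 135.4  57.8] 85.13330625025115
    [623.2 -69.  -89.2] 183.32878334441935
    [626.6 149.7  31.3] 3.9605098712172695
guide_back {'side': [([261.7, 221.4], 0.79)], 'top': [([215.1, 220.0], 0.67)]}
    [470.4 168.   43.6] 5.430153628681098
lever_grip {'side': [([244.9, 213.8], 0.59)], 'top': [([148.1, 198.3], 0.6), ([180.3, 213.0], 0.39)]}
    [499.4 339.  166.6] 66.02410634417944
    [491.5 263.7 120.5] 1.6696405047626148
label_roll {'side': [([212.4, 264.6], 0.64), ([228.4, 229.6], 0.61)], 'top': [([
[... 421 characters left out ...]
jar2 {'side': [([273.8, 167.8], 0.63), ([260.8, 169.8], 0.51)], 'top': [([382.7, 169.1], 0.85), ([384.2, 187.5], 0.5)]}
    [ 608.5 -386.    -6.7] 48.76756206591116
    [ 576.1 -380.8   -4.6] 10.9671363985708
    [ 639.5 -384.6  -23.3] 7.875600225838412
    [ 605.5 -376.5  -17.4] 67.91955335482598
{'time': 1.0, 'joint_pos': array([63.1,  7.5, 85.3,  0. , 87.3, -4.9]), 'qd': array([-0.1,  0.2,  0. ,  0.1, -0. , -0. ]), 'joint_efforts': array([ -0. , -56.9, -50.1,  -0. ,   0. ,  -0. ]), 'tool_pos': array([225.2, 556.1, 231.3]), 'tcp_rot': array([180.,  -0., 158.]), 'ft_force': array([-0.2, -0. , -0.2]), 'wrist_torque': array([-0.,  0., -0.]), 'grip_force': 0.0, 'finger_gap': 85.14395060322721}
```

```bash
python3 - <<'E'
import cv2
t=cv2.imread("pics/top0.png");s=cv2.imread("pics/side0.png")
cv2.imwrite("pics/tc.png",cv2.resize(t[120:290,120:420],None,fx=2.66,fy=2.66,interpolation=cv2.INTER_CUBIC))
cv2.imwrite("pics/sc.png",cv2.resize(s[140:300,170:330],None,fx=3.7,fy=3.7,interpolation=cv2.INTER_CUBIC))
E
```

```text
(no output)
```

View pics/tc.png

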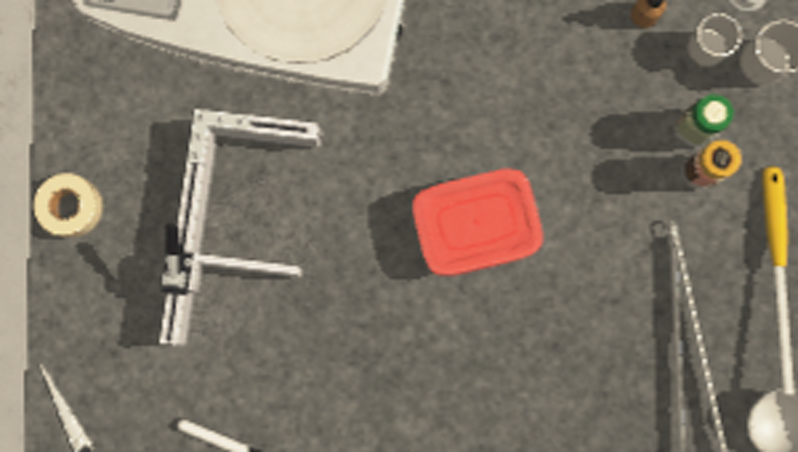

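View pics/sc.png

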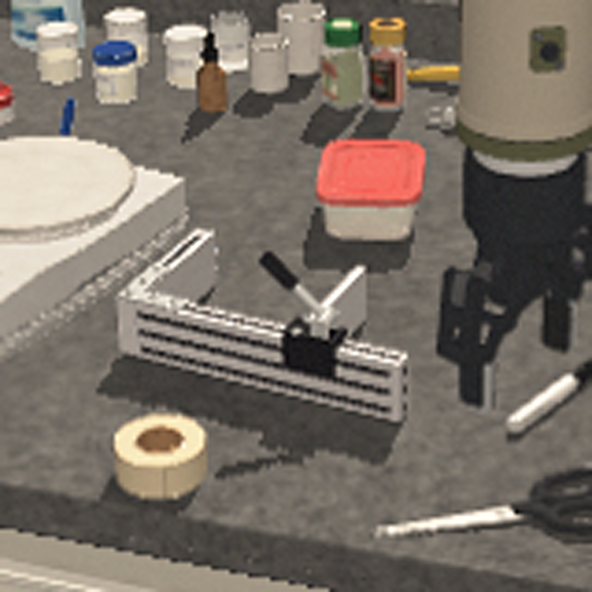

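The top view shows the jig at the left: its corner is near px (196,166), the rail runs down to (184,249), the fence runs right to (240,172) and the guide to (232,222). The red-lidded box is at (299,203), turned about 12°, and the jars are at (388,162) and (391,180). The side view matches: the lever is raised and the label roll lies left of the rail. Next I'll fit edges closely.

```bash
python3 - <<'E'
from h import *
np.set_printoptions(precision=1,suppress=True)
s=r.snapshot("top")
im=s["pixels"].copy()
hsv=cv2.cvtColor(im,cv2.COLOR_BGR2HSV)
m=((hsv[...,0]<8)|(hsv[...,0]>172))&(hsv[...,1]>110)&(hsv[...,2]>120)
n,l,st,c=cv2.connectedComponentsWithStats(m.astype(np.uint8)); k=1+np.argmax(st[1:,4])
cn=max(cv2.findContours((l==k).astype(np.uint8),cv2.RETR_EXTERNAL,cv2.CHAIN_APPROX_NONE)[0],key=len)[:,0]
P=np.array([atz(ray(s,p),52)[:2] for p in cn.astype(float)],np.float32)
print("box",cv2.minAreaRect(P),st[k])
c=im[155:255,170:250]
c=cv2.resize(c,None,fx=6,fy=6,interpolation=cv2.INTER_CUBIC)
for i in range(0,80,10):
    cv2.putText(c,str(170+i),(i*6,8),0,.35,(0,255,255),1);cv2.line(c,(i*6,10),(i*6,16),(0,255,255),1)
for i in range(0,100,10): cv2.putText(c,str(155+i),(440,i*6+4),0,.35,(0,255,255),1)
# jig guess overlay
cv2.imwrite("pics/jig.png",c)
E
```

```text
box ((520.4065551757812, -98.4659194946289), (110.51850128173828, 144.5787353515625), 12.735795021057129) [ 275  183   49   41 1531]
```

View pics/jig.png

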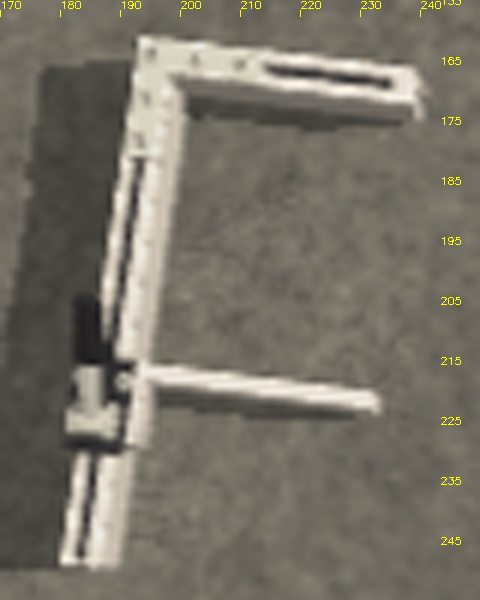

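The close crop shows the outer rail edge from about (192.7,161.6) to (180.2,249), the fence's outer edge to (239,166), and the guide plate from about (194,217) to (233,222). I'll fit the jig frame to these at z=60.

```bash
python3 - <<'E'
from h import *
np.set_printoptions(precision=2,suppress=True)
s=r.snapshot("top"); q=r.snapshot("side")
o=lambda x,y:(170+(x+.5)/6-.5,155+(y+.5)/6-.5)
A=atz(ray(s,o(137,38)),60);B=atz(ray(s,o(61,566)),60);C=atz(ray(s,o(415,66)),60)
print("corner",A,"rail end",B,"fence end",C)
print("lens (282,150)",np.linalg.norm(A-B),np.linalg.norm(A-C),"angles",np.degrees(np.arctan2(*(A-B)[1::-1])),np.degrees(np.arctan2(*(A-C)[1::-1]))-90)
ya=np.arctan2(*(A-B)[1::-1]);yb=np.arctan2(*(A-C)[1::-1])-np.pi/2
# refine pose by silhouette: IoU edges of both views with bright mask
from scipy.optimize import minimize
def draw(im,sn,p,op=None,col=(0,0,255)):
    x,y,t=p;R=np.array([[np.cos(t),-np.sin(t)],[np.sin(t),np.cos(t)]])
    f=lambda a:np.c_[np.array(a)[:,:2]@R.T+[x,y],np.array(a)[:,2]]
    segs=[[(0,0,60),(0,-130,60)],[(0,0,60),(-262,0,60)],[(20,20,60),(-262,20,60)],[(20,20,60),(20,-130,60)],[(0,0,0),(0,-130,0)],[(0,0,0),(-262,0,0)],
     [(-170,-3,58),(-170,-129,58)],[(-180,-3,58),(-180,-129,58)]]
    for g in segs:
        pp=np.round((proj(sn,f(g))+.5)*4*16).astype(int)
        cv2.line(im,tuple(map(int,pp[0])),tuple(map(int,pp[1])),col,1,cv2.LINE_AA,4)
t=(ya+yb)/2; 
c,sn=np.cos(t),np.sin(t); p=(A[0]-20*c+20*sn, A[1]-20*sn-20*c, t); print("pose",p[0],p[1],np.degrees(t))
b=[]
for S,(r0,r1,c0,c1) in ((s,(150,260,165,255)),(q,(190,260,195,290))):
    im=cv2.resize(S["pixels"],None,fx=4,fy=4,interpolation=cv2.INTER_CUBIC);draw(im,S,p);b.append(im[r0*4:r1*4,c0*4:c1*4])
h=max(x.shape[0] for x in b);b=[cv2.copyMakeBorder(x,0,h-x.shape[0],0,0,0) for x in b]
cv2.imwrite("pics/ov.png",np.hstack(b)); print(np.hstack(b).shape)
E
```

```text
corner [662.76 238.46  60.  ] rail end [384.3  277.32  60.  ] fence end [643.64  89.98  60.  ]
lens (282,150) 281.15643395533885 149.70292748382383 angles -7.944580168972783 -7.339858148795159
pose 640.2799119713478 221.29260774562331 -7.642219158883973
(440, 740, 3)
```

View pics/ov.png

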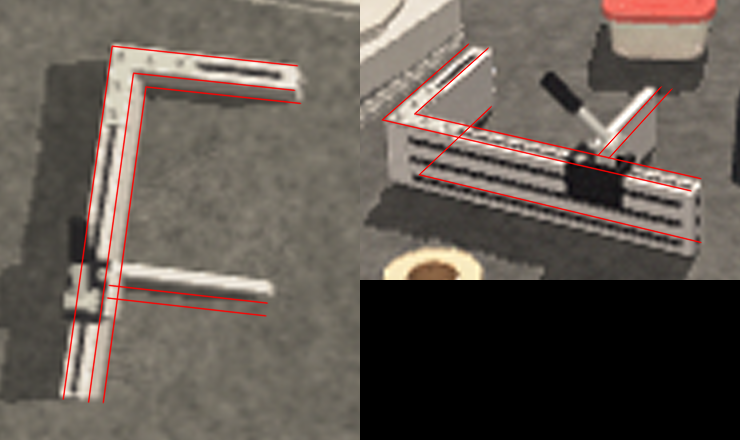

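The overlay fits in both views: jig origin (640.3, 221.3), yaw -7.64°, box at jig (-76, -333) turned +20°, guide already about 15 mm in. With tool yaw 82.4° the tool's x lies along jig +y and its y along jig +x, so I'll spin the tool to that first.

{"method": "carry_out", "body": {"commands": [{"jaw": 0.04,"spin": 0.12},{"jaw": 0.04,"spin": 0.12},{"jaw": 0.04,"spin": 0.12},{"jaw": 0.04,"spin": 0.12},{"jaw": 0.04,"spin": 0.12},{"jaw": 0.04,"spin": 0.12},{"jaw": 0.04,"spin": 0.12},{"jaw": 0.04,"spin": 0.12}]}}

```text
invalid input
```

{"method": "carry_out", "body": {"commands": [{"jaw": 0.04,"spin": 0.12},{"jaw": 0.04,"spin": 0.12},{"jaw": 0.04,"spin": 0.12},{"jaw": 0.04,"translation": [-0.032,0.017,0]},{"jaw": 0.04,"translation": [-0.032,0.017,0]},{"jaw": 0.04,"translation": [-0.032,0.017,0]},{"jaw": 0.04,"translation": [-0.032,0.017,0]},{"jaw": 0.04,"translation": [-0.032,0.017,0]}]}}

```text
invalid input
```

{"method": "carry_out", "body": {"commands": [{"translation": [-0.032,0.017,0]},{"translation": [-0.032,0.017,0]},{"translation": [-0.032,0.017,0]},{"translation": [-0.032,0.017,0]},{"translation": [-0.032,0.017,0]},{"translation": [-0.032,0.017,0]},{"translation": [-0.032,0.017,0]},{"translation": [-0.032,0.017,0]}]}}

```text
invalid input
```

{"method": "carry_out", "body": {"commands": [{"jaw": 0.04,"spin": 0.12,"translation": [0,0,0]},{"jaw": 0.04,"spin": 0.12,"translation": [0,0,0]},{"jaw": 0.04,"spin": 0.12,"translation": [0,0,0]},{"jaw": 0.04,"spin": 0.12,"translation": [0,0,0]},{"jaw": 0.04,"spin": 0.12,"translation": [0,0,0]},{"jaw": 0.04,"spin": 0.12,"translation": [0,0,0]},{"jaw": 0.04,"spin": 0.12,"translation": [0,0,0]},{"jaw": 0.04,"spin": 0.12,"translation": [0,0,0]}]}}

```text
time: 1.82
tool_pos: [225.2, 556.1, 231.3]
tcp_rot: [-180.0, 0.0, 102.6]
ft_force: [-0.8, -0.5, 0.8]
finger_gap: 39.9
grip_force: 0.0
```

{"method": "carry_out", "body": {"commands": [{"jaw": 0.04,"spin": 0.117,"translation": [0,0,0]},{"jaw": 0.04,"spin": 0.117,"translation": [0,0,0]},{"jaw": 0.04,"spin": 0.117,"translation": [0,0,0]},{"jaw": 0.04,"spin": 0,"translation": [-0.032,0.017,0]},{"jaw": 0.04,"spin": 0,"translation": [-0.032,0.017,0]},{"jaw": 0.04,"spin": 0,"translation": [-0.032,0.017,0]},{"jaw": 0.04,"spin": 0,"translation": [-0.032,0.017,0]},{"jaw": 0.04,"spin": 0,"translation": [-0.032,0.017,0]}]}}

```text
time: 2.48
tool_pos: [289.8, 385.3, 231.2]
tcp_rot: [180.0, -0.0, 82.9]
ft_force: [0.9, 0.5, 1.0]
finger_gap: 39.9
grip_force: 0.0
```

{"method": "carry_out", "body": {"commands": [{"jaw": 0.04,"spin": 0,"translation": [-0.032,0.017,0]},{"jaw": 0.04,"spin": 0,"translation": [-0.032,0.017,0]},{"jaw": 0.04,"spin": 0,"translation": [-0.032,0.017,0]},{"jaw": 0.04,"spin": 0,"translation": [-0.032,0.017,0]},{"jaw": 0.04,"spin": 0,"translation": [-0.032,0.017,0]},{"jaw": 0.04,"spin": 0,"translation": [-0.032,0.017,0]},{"jaw": 0.04,"spin": 0,"translation": [-0.032,0.017,0]},{"jaw": 0.04,"spin": 0,"translation": [-0.032,0.017,0]}]}}

```text
time: 3.15
tool_pos: [392.9, 114.2, 231.7]
tcp_rot: [179.9, -0.0, 82.8]
ft_force: [1.6, 0.6, -0.3]
finger_gap: 39.9
grip_force: 0.0
```

{"method": "carry_out", "body": {"commands": [{"jaw": 0.04,"spin": 0,"translation": [-0.032,0.017,0]},{"jaw": 0.04,"spin": 0,"translation": [-0.032,0.017,0]},{"jaw": 0.04,"spin": 0,"translation": [-0.032,0.017,0]},{"jaw": 0.04,"spin": 0,"translation": [-0.032,0.017,0]},{"jaw": 0.04,"spin": 0,"translation": [-0.032,0.017,0]},{"jaw": 0.04,"spin": 0,"translation": [-0.032,0.017,0]},{"jaw": 0.04,"spin": 0,"translation": [-0.032,0.017,0]},{"jaw": 0.04,"spin": 0,"translation": [-0.032,0.017,0]}]}}

```text
time: 3.82
tool_pos: [496.0, -157.1, 231.4]
tcp_rot: [180.0, 0.0, 82.8]
ft_force: [0.3, -0.3, 0.4]
finger_gap: 39.6
grip_force: 0.0
```

{"method": "carry_out", "body": {"commands": [{"jaw": 0.04,"spin": 0.007,"translation": [-0.025,0.008,0]},{"jaw": 0.04,"spin": 0,"translation": [-0.025,0.008,0]},{"jaw": 0.04,"spin": 0,"translation": [0,0,0.04]},{"jaw": 0.04,"spin": 0,"translation": [0,0,0.04]},{"jaw": 0.04,"spin": 0,"translation": [0,0,0.04]},{"jaw": 0.04,"spin": 0,"translation": [0,0,0.04]},{"jaw": 0.04,"spin": 0,"translation": [0,0,0.02]},{"jaw": 0.04,"spin": 0,"translation": [0,0,0]}]}}

```text
time: 4.48
tool_pos: [500.7, -204.6, 45.1]
tcp_rot: [-179.4, -0.2, 82.4]
ft_force: [0.0, 0.7, -1.3]
finger_gap: 40.1
grip_force: 0.0
```

```bash
cat >> h.py <<'E'
J=np.array([640.3,221.3]);JT=np.radians(-7.64)
def tojig(p):
    d=np.array(p)[:2]-J;c,s=np.cos(JT),np.sin(JT);return np.array([c*d[0]+s*d[1],-s*d[0]+c*d[1]])
def box(s,z=52):
    hsv=cv2.cvtColor(s["pixels"],cv2.COLOR_BGR2HSV)
    m=((hsv[...,0]<8)|(hsv[...,0]>172))&(hsv[...,1]>110)&(hsv[...,2]>120)
    n,l,st,c=cv2.connectedComponentsWithStats(m.astype(np.uint8)); k=1+np.argmax(st[1:,4])
    cn=max(cv2.findContours((l==k).astype(np.uint8),cv2.RETR_EXTERNAL,cv2.CHAIN_APPROX_NONE)[0],key=len)[:,0]
    P=np.array([tojig(atz(ray(s,p),z)[:2]) for p in cn.astype(float)],np.float32)
    return np.round(cv2.minAreaRect(P)[0],1),np.round(cv2.minAreaRect(P)[1:][0],1),round(cv2.minAreaRect(P)[2],1),"xmin/max",P.min(0),P.max(0)
def st():
    q=r.sense();print("t",round(q["time"],2),"jig tcp",np.round(tojig(q["tool_pos"]),1),"z",round(q["tool_pos"][2],1),"yaw",np.round(q["tcp_rot"],1),"F",np.round(q["ft_force"],1),"gap",round(q["finger_gap"],1))
E
python3 - <<'E'
from h import *
st();s=r.snapshot("top");print(box(s))
E
```

```text
t 4.48 jig tcp [ -81.8 -440.7] z 45.1 yaw [-179.4   -0.2   82.4] F [ 0.   0.7 -1.3] gap 40.1
(array([ -76.8, -332.6]), array([111.3, 144.3]), 19.4, 'xmin/max', array([-144.29726, -396.2453 ], dtype=float32), array([  -9.066733, -254.71602 ], dtype=float32))
```

{"method": "carry_out", "body": {"commands": [{"jaw": 0.04,"spin": 0,"translation": [0,0.009,0.015]},{"jaw": 0.04,"spin": 0,"translation": [0,0,0.006]},{"jaw": 0.04,"spin": 0,"translation": [0.01,0,0]},{"jaw": 0.04,"spin": 0,"translation": [0.008,0,0]},{"jaw": 0.04,"spin": 0,"translation": [0.007,0,0]},{"jaw": 0.04,"spin": 0,"translation": [0.007,0,0]},{"jaw": 0.04,"spin": 0,"translation": [0.007,0,0]},{"jaw": 0.04,"spin": 0,"translation": [0.007,0,0]}]}}

```text
time: 5.2
tool_pos: [520.8, -162.2, 31.5]
tcp_rot: [179.9, 0.1, 82.5]
ft_force: [-1.6, -4.4, 3.8]
finger_gap: 40.0
grip_force: 2.4
```

{"method": "carry_out", "body": {"commands": [{"jaw": 0.04,"spin": 0,"translation": [0.008,0,0]},{"jaw": 0.04,"spin": 0,"translation": [0.008,0,0]},{"jaw": 0.04,"spin": 0,"translation": [0.008,0,0]},{"jaw": 0.04,"spin": 0,"translation": [0.008,0,0]},{"jaw": 0.04,"spin": 0,"translation": [0.008,0,0]},{"jaw": 0.04,"spin": 0,"translation": [0.008,0,0]},{"jaw": 0.04,"spin": 0,"translation": [0.008,0,0]},{"jaw": 0.04,"spin": 0,"translation": [0.004,0,0]}]}}

```text
time: 5.87
tool_pos: [527.9, -101.5, 30.1]
tcp_rot: [-180.0, -0.0, 82.5]
ft_force: [-1.6, -4.6, 2.8]
finger_gap: 40.1
grip_force: 2.0
```

```bash
python3 - <<'E'
from h import *
st();s=r.snapshot("top");print(box(s));q=r.snapshot("side");print(box(q))
b=[cv2.resize(s["pixels"][120:290,150:420],None,fx=1.4,fy=1.4),cv2.resize(q["pixels"][120:290,150:420],None,fx=1.4,fy=1.4)]
cv2.imwrite("pics/p1.png",np.hstack(b))
E
```

```text
t 5.87 jig tcp [ -68.5 -334.9] z 30.1 yaw [-180.    -0.    82.5] F [-1.6 -4.6  2.8] gap 40.1
(array([ -62.8, -223. ]), array([108.7,  89.1]), 6.2, 'xmin/max', array([-118.89922, -262.50198], dtype=float32), array([  -3.9911623, -175.30254  ], dtype=float32))
(array([ -68.3, -239.8]), array([113.3, 159.1]), 8.8, 'xmin/max', array([-126.17903, -317.98404], dtype=float32), array([  -7.730961, -158.79904 ], dtype=float32))
```

View pics/p1.png

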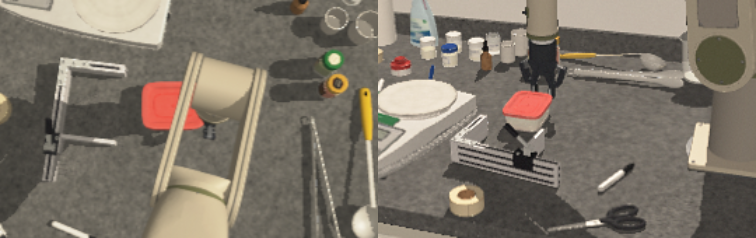

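The box has turned to about 7° from the jig, with its centre near jig (-60, -248). That's a bit close to the fence, so I'll tilt the pusher to the box and steer it away from the fence.

{"method": "carry_out", "body": {"commands": [{"jaw": 0.04,"spin": -0.06,"translation": [0,0,0]},{"jaw": 0.04,"spin": -0.06,"translation": [0.001,0,0]},{"jaw": 0.04,"spin": 0,"translation": [0.007,-0.0015,0]},{"jaw": 0.04,"spin": 0,"translation": [0.007,-0.0015,0]},{"jaw": 0.04,"spin": 0,"translation": [0.007,-0.0015,0]},{"jaw": 0.04,"spin": 0,"translation": [0.007,-0.0015,0]},{"jaw": 0.04,"spin": 0,"translation": [0.005,-0.001,0]},{"jaw": 0.04,"spin": 0,"translation": [0,0,0]}]}}

```text
time: 6.63
tool_pos: [521.1, -67.3, 30.2]
tcp_rot: [-180.0, -0.0, 89.3]
ft_force: [-0.9, 0.3, -0.4]
finger_gap: 40.2
grip_force: 0.0
```

```bash
cat >> h.py <<'E'
from scipy.optimize import least_squares
def fit(guess):
    """box pose (jig frame) from lid silhouette edges visible in both views: leading/side contour points vs rounded rectangle"""
    out=[]
    for n in("top","side"):
        s=r.snapshot(n);hsv=cv2.cvtColor(s["pixels"],cv2.COLOR_BGR2HSV)
        m=((hsv[...,0]<8)|(hsv[...,0]>172))&(hsv[...,1]>110)&(hsv[...,2]>110)
        n_,l,t,c=cv2.connectedComponentsWithStats(m.astype(np.uint8)); k=1+np.argmax(t[1:,4])
        cn=max(cv2.findContours((l==k).astype(np.uint8),cv2.RETR_EXTERNAL,cv2.CHAIN_APPROX_NONE)[0],key=len)[:,0]
        P=np.array([tojig(atz(ray(s,p),53)[:2]) for p in cn.astype(float)])
        def res(g,P=P):
            c,s_=np.cos(g[2]),np.sin(g[2]);d=(P-g[:2])@np.array([[c,-s_],[s_,c]])
            q=np.abs(d)-np.array([55-16,72-16])
            return np.linalg.norm(np.maximum(q,0),axis=1)+np.minimum(q.max(1),0)-15.
        f=least_squares(res,guess,loss="cauchy",f_scale=1.5)
        e=np.abs(res(f.x));out.append(f.x);print(n,"box jig",np.round(f.x[:2],1),"yaw",round(np.degrees(f.x[2]),1),"inliers",(e<2.5).sum(),len(e))
    return out
E
python3 - <<'E'
from h import *
st();fit([-65,-208,.1])
E
```

```text
t 6.63 jig tcp [ -79.8 -301.9] z 30.2 yaw [-180.    -0.    89.3] F [-0.9  0.3 -0.4] gap 40.2
top box jig [ -67.1 -215.6] yaw 5.1 inliers 54 100
side box jig [ -76.5 -202.1] yaw 3.2 inliers 52 83
```

{"method": "carry_out", "body": {"commands": [{"jaw": 0.04,"spin": 0,"translation": [0.007,-0.0007,0]},{"jaw": 0.04,"spin": 0,"translation": [0.007,-0.0007,0]},{"jaw": 0.04,"spin": 0,"translation": [0.007,-0.0007,0]},{"jaw": 0.04,"spin": 0,"translation": [0.007,-0.0007,0]},{"jaw": 0.04,"spin": 0,"translation": [0.007,0,0]},{"jaw": 0.04,"spin": 0,"translation": [0.007,0,0]},{"jaw": 0.04,"spin": 0,"translation": [0.006,0,0]},{"jaw": 0.04,"spin": 0,"translation": [0,0,0]}]}}

```text
time: 7.4
tool_pos: [519.2, -19.3, 30.3]
tcp_rot: [-180.0, -0.0, 89.4]
ft_force: [-0.7, 0.0, 0.4]
finger_gap: 39.7
grip_force: 0.0
```

```bash
python3 - <<'E'
from h import *
st();fit([-70,-165,.05])
E
```

```text
t 7.4 jig tcp [ -88.  -254.5] z 30.3 yaw [-180.    -0.    89.4] F [-0.7  0.   0.4] gap 39.7
top box jig [ -73.  -167.9] yaw 0.0 inliers 50 91
side box jig [ -81.6 -157.7] yaw 2.7 inliers 49 95
```

{"method": "carry_out", "body": {"commands": [{"jaw": 0.04,"spin": 0,"translation": [-0.01,0,0]},{"jaw": 0.04,"spin": 0.062,"translation": [0,0.006,0]},{"jaw": 0.04,"spin": 0.062,"translation": [0,0.006,0]},{"jaw": 0.04,"spin": 0,"translation": [0.007,0,0]},{"jaw": 0.04,"spin": 0,"translation": [0.007,0,0]},{"jaw": 0.04,"spin": 0,"translation": [0.007,0,0]},{"jaw": 0.04,"spin": 0,"translation": [0.007,0,0]},{"jaw": 0.04,"spin": 0,"translation": [0.007,0,0]}]}}

```text
time: 8.17
tool_pos: [535.6, 4.1, 30.2]
tcp_rot: [-180.0, 0.0, 82.3]
ft_force: [-0.4, -1.6, -0.2]
finger_gap: 40.2
grip_force: 1.1
```

{"method": "carry_out", "body": {"commands": [{"jaw": 0.04,"spin": 0,"translation": [0.007,0,0]},{"jaw": 0.04,"spin": 0,"translation": [0.007,0,0]},{"jaw": 0.04,"spin": 0,"translation": [0.007,0,0]},{"jaw": 0.04,"spin": 0,"translation": [0.007,0,0]},{"jaw": 0.04,"spin": 0,"translation": [0.007,0,0]},{"jaw": 0.04,"spin": 0,"translation": [0,0,0]},{"jaw": 0.04,"spin": 0,"translation": [0,0,0]},{"jaw": 0.04,"spin": 0,"translation": [0,0,0]}]}}

```text
time: 8.83
tool_pos: [540.6, 38.3, 30.3]
tcp_rot: [180.0, -0.0, 82.2]
ft_force: [1.1, -0.8, -0.4]
finger_gap: 40.1
grip_force: 0.0
```

```bash
python3 - <<'E'
from h import *
st();fit([-70,-95,.0])
E
```

```text
t 8.83 jig tcp [ -74.4 -194.7] z 30.3 yaw [180.   -0.   82.2] F [ 1.1 -0.8 -0.4] gap 40.1
top box jig [ -72.  -109.7] yaw 0.6 inliers 36 79
side box jig [-79.8 -97.6] yaw 1.2 inliers 53 110
```

{"method": "carry_out", "body": {"commands": [{"jaw": 0.04,"spin": 0,"translation": [0.006,0,0]},{"jaw": 0.04,"spin": 0,"translation": [0.006,0,0]},{"jaw": 0.04,"spin": 0,"translation": [0.006,0,0]},{"jaw": 0.04,"spin": 0,"translation": [0.006,0,0]},{"jaw": 0.04,"spin": 0,"translation": [0.005,0,0]},{"jaw": 0.04,"spin": 0,"translation": [0.003,0,0]},{"jaw": 0.04,"spin": 0,"translation": [0.002,0,0]},{"jaw": 0.04,"spin": 0,"translation": [0,0,0]}]}}

```text
time: 9.6
tool_pos: [545.2, 72.4, 30.3]
tcp_rot: [-180.0, -0.0, 82.2]
ft_force: [1.0, 0.1, 0.2]
finger_gap: 40.2
grip_force: 0.0
```

{"method": "carry_out", "body": {"commands": [{"jaw": 0.04,"spin": 0,"translation": [0.0007,0,0]},{"jaw": 0.04,"spin": 0,"translation": [0,0,0]},{"jaw": 0.04,"spin": 0,"translation": [0.0007,0,0]},{"jaw": 0.04,"spin": 0,"translation": [0,0,0]},{"jaw": 0.04,"spin": 0,"translation": [0.0006,0,0]},{"jaw": 0.04,"spin": 0,"translation": [0,0,0]},{"jaw": 0.04,"spin": 0,"translation": [0,0,0]},{"jaw": 0.04,"spin": 0,"translation": [0,0,0]}]}}

```text
time: 10.27
tool_pos: [545.5, 73.6, 30.3]
tcp_rot: [-180.0, 0.0, 82.2]
ft_force: [0.1, -1.4, 1.1]
finger_gap: 39.9
grip_force: 1.1
```

```bash
python3 - <<'E'
from h import *
st();fit([-70,-75,.0])
E
```

```text
t 10.27 jig tcp [ -74.4 -159. ] z 30.3 yaw [-180.     0.    82.2] F [ 0.1 -1.4  1.1] gap 39.9
top box jig [-60.1 -80.9] yaw 4773.8 inliers 0 53
side box jig [-80.2 -68. ] yaw 0.1 inliers 43 112
```

{"method": "carry_out", "body": {"commands": [{"jaw": 0.04,"spin": 0,"translation": [0.0007,0,0]},{"jaw": 0.04,"spin": 0,"translation": [0,0,0]},{"jaw": 0.04,"spin": 0,"translation": [0.0007,0,0]},{"jaw": 0.04,"spin": 0,"translation": [0,0,0]},{"jaw": 0.04,"spin": 0,"translation": [0.0006,0,0]},{"jaw": 0.04,"spin": 0,"translation": [0,0,0]},{"jaw": 0.04,"spin": 0,"translation": [0,0,0]},{"jaw": 0.04,"spin": 0,"translation": [0,0,0]}]}}

```text
time: 11.03
tool_pos: [545.7, 75.8, 30.3]
tcp_rot: [-180.0, -0.0, 82.2]
ft_force: [-1.3, -1.9, 0.1]
finger_gap: 39.9
grip_force: 0.8
```

{"method": "carry_out", "body": {"commands": [{"jaw": 0.04,"spin": 0,"translation": [0.0007,0,0]},{"jaw": 0.04,"spin": 0,"translation": [0,0,0]},{"jaw": 0.04,"spin": 0,"translation": [0.0007,0,0]},{"jaw": 0.04,"spin": 0,"translation": [0,0,0]},{"jaw": 0.04,"spin": 0,"translation": [0,0,0]},{"jaw": 0.04,"spin": 0,"translation": [0,0,0]},{"jaw": 0.04,"spin": 0,"translation": [0,0,0]},{"jaw": 0.04,"spin": 0,"translation": [0,0,0]}]}}

```text
time: 11.7
tool_pos: [545.8, 76.7, 30.3]
tcp_rot: [-180.0, 0.0, 82.2]
ft_force: [-0.9, -4.8, 0.5]
finger_gap: 40.1
grip_force: 2.6
```

{"method": "carry_out", "body": {"commands": [{"jaw": 0.04,"spin": 0,"translation": [0.0005,0,0]},{"jaw": 0.04,"spin": 0,"translation": [0,0,0]},{"jaw": 0.04,"spin": 0,"translation": [0.0005,0,0]},{"jaw": 0.04,"spin": 0,"translation": [0,0,0]},{"jaw": 0.04,"spin": 0,"translation": [0,0,0]},{"jaw": 0.04,"spin": 0,"translation": [0,0,0]},{"jaw": 0.04,"spin": 0,"translation": [0,0,0]},{"jaw": 0.04,"spin": 0,"translation": [0,0,0]}]}}

```text
time: 12.37
tool_pos: [545.9, 76.9, 30.3]
tcp_rot: [-180.0, 0.1, 82.2]
ft_force: [-1.4, -9.6, 2.0]
finger_gap: 40.0
grip_force: 4.4
```

The box lies against the rail: TCP at jig y ≈ -155.7 with 9.6 N. Now I'll back off, rise, and go over behind the guide with the fingers closed.

{"method": "carry_out", "body": {"commands": [{"jaw": 0.04,"spin": 0,"translation": [-0.013,0,0]},{"jaw": 0.04,"spin": 0,"translation": [-0.013,0,0]},{"jaw": 0.04,"spin": 0,"translation": [0,0,-0.035]},{"jaw": 0,"spin": 0,"translation": [0,0,-0.035]},{"jaw": 0,"spin": 0,"translation": [0,0,-0.035]},{"jaw": 0,"spin": 0,"translation": [0.022,-0.025,0]},{"jaw": 0,"spin": 0,"translation": [0.022,-0.025,0]},{"jaw": 0,"spin": 0,"translation": [0.022,-0.025,0]}]}}

```text
time: 13.03
tool_pos: [477.2, 127.8, 136.4]
tcp_rot: [179.9, -0.1, 82.1]
ft_force: [0.4, 0.8, 0.0]
finger_gap: 0.1
grip_force: 0.0
```

{"method": "carry_out", "body": {"commands": [{"jaw": 0,"spin": 0,"translation": [0.022,-0.025,0]},{"jaw": 0,"spin": 0,"translation": [0.022,-0.025,0]},{"jaw": 0,"spin": 0,"translation": [0.002,-0.003,0]},{"jaw": 0,"spin": 0,"translation": [0,0,0]},{"jaw": 0,"spin": 0,"translation": [0,0,0]},{"jaw": 0,"spin": 0,"translation": [0,0,0]},{"jaw": 0,"spin": 0,"translation": [0,0,0]},{"jaw": 0,"spin": 0,"translation": [0,0,0]}]}}

```text
time: 13.7
tool_pos: [431.5, 179.8, 135.3]
tcp_rot: [-180.0, 0.0, 82.1]
ft_force: [-0.3, -0.5, 0.1]
finger_gap: 0.2
grip_force: 0.0
```

```bash
python3 - <<'E'
from h import *
st();fit([-70,-75,.0])
s=r.snapshot("top");q=r.snapshot("side")
b=[cv2.resize(s["pixels"][145:265,165:265],None,fx=4,fy=4,interpolation=cv2.INTER_CUBIC),cv2.resize(q["pixels"][140:260,190:290],None,fx=4,fy=4,interpolation=cv2.INTER_CUBIC)]
cv2.imwrite("pics/p2.png",np.hstack(b))
E
```

```text
t 13.7 jig tcp [-201.4  -68.9] z 135.3 yaw [-180.     0.    82.1] F [-0.3 -0.5  0.1] gap 0.2
top box jig [-71.7 -73.4] yaw 1.2 inliers 87 134
side box jig [-80.2 -79.7] yaw -0.5 inliers 41 113
```

View pics/p2.png

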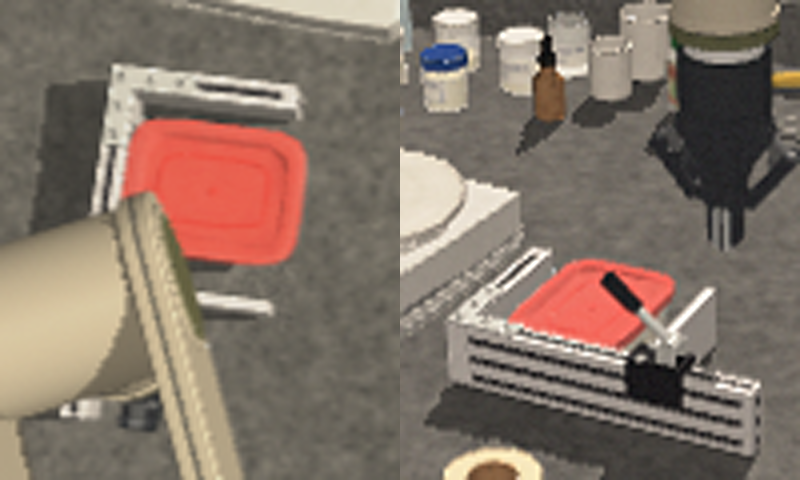

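The box lies at jig (-72, -73), square to about 1°, with its lid edge on the rail, the guide plate at its near side and the closed fingers behind the guide. I'll descend and push the guide.

{"method": "carry_out", "body": {"commands": [{"jaw": 0,"spin": 0,"translation": [0,0,0.037]},{"jaw": 0,"spin": 0,"translation": [0,0,0.037]},{"jaw": 0,"spin": 0,"translation": [0,0,0.032]},{"jaw": 0,"spin": 0,"translation": [0,0,0.004]},{"jaw": 0,"spin": 0,"translation": [0,0,0]},{"jaw": 0,"spin": 0,"translation": [0,0.006,0]},{"jaw": 0,"spin": 0,"translation": [0,0.005,0]},{"jaw": 0,"spin": 0,"translation": [0,0.004,0]}]}}

```text
time: 14.57
tool_pos: [448.8, 179.2, 28.1]
tcp_rot: [179.7, -0.1, 82.2]
ft_force: [1.0, -0.1, 0.4]
finger_gap: -0.1
grip_force: 0.0
```

{"method": "carry_out", "body": {"commands": [{"jaw": 0,"spin": 0,"translation": [0,0.003,0]},{"jaw": 0,"spin": 0,"translation": [0,0.003,0]},{"jaw": 0,"spin": 0,"translation": [0,0.003,0]},{"jaw": 0,"spin": 0,"translation": [0,0.003,0]},{"jaw": 0,"spin": 0,"translation": [0,0.003,0]},{"jaw": 0,"spin": 0,"translation": [0,0.003,0]},{"jaw": 0,"spin": 0,"translation": [0,0.003,0]},{"jaw": 0,"spin": 0,"translation": [0,0.003,0]}]}}

```text
time: 15.23
tool_pos: [469.6, 175.3, 25.2]
tcp_rot: [-180.0, 0.0, 82.2]
ft_force: [-3.6, 0.6, 3.1]
finger_gap: -0.0
grip_force: 1.7
```

```bash
python3 - <<'E'
from h import *
st()
E
```

```text
t 15.23 jig tcp [-163.1  -68.3] z 25.2 yaw [-180.     0.    82.2] F [-3.6  0.6  3.1] gap -0.0
```

{"method": "carry_out", "body": {"commands": [{"jaw": 0,"spin": 0,"translation": [0,0.003,0]},{"jaw": 0,"spin": 0,"translation": [0,0.003,0]},{"jaw": 0,"spin": 0,"translation": [0,0.003,0]},{"jaw": 0,"spin": 0,"translation": [0,0.003,0]},{"jaw": 0,"spin": 0,"translation": [0,0.003,0]},{"jaw": 0,"spin": 0,"translation": [0,0.002,0]},{"jaw": 0,"spin": 0,"translation": [0,0.001,0]},{"jaw": 0,"spin": 0,"translation": [0,0,0]}]}}

```text
time: 15.9
tool_pos: [487.3, 172.7, 25.2]
tcp_rot: [-180.0, 0.0, 82.2]
ft_force: [-3.1, -1.5, 3.5]
finger_gap: -0.3
grip_force: 2.1
```

```bash
python3 - <<'E'
from h import *
st();fit([-65,-73,.0])
E
```

```text
t 15.9 jig tcp [-145.2  -68.5] z 25.2 yaw [-180.     0.    82.2] F [-3.1 -1.5  3.5] gap -0.3
top box jig [-65.3 -73.1] yaw 1.9 inliers 67 135
side box jig [-71.5 -81. ] yaw -10.7 inliers 31 105
```

{"method": "carry_out", "body": {"commands": [{"jaw": 0,"spin": 0,"translation": [0,0.0015,0]},{"jaw": 0,"spin": 0,"translation": [0,0.0015,0]},{"jaw": 0,"spin": 0,"translation": [0,0.001,0]},{"jaw": 0,"spin": 0,"translation": [0,0.001,0]},{"jaw": 0,"spin": 0,"translation": [0,0.001,0]},{"jaw": 0,"spin": 0,"translation": [0,0.001,0]},{"jaw": 0,"spin": 0,"translation": [0,0,0]},{"jaw": 0,"spin": 0,"translation": [0,0,0]}]}}

```text
time: 16.67
tool_pos: [494.1, 171.8, 25.1]
tcp_rot: [-180.0, 0.0, 82.2]
ft_force: [-4.8, -1.1, 2.9]
finger_gap: -0.1
grip_force: 2.1
```

{"method": "carry_out", "body": {"commands": [{"jaw": 0,"spin": 0,"translation": [0,0.0007,0]},{"jaw": 0,"spin": 0,"translation": [0,0,0]},{"jaw": 0,"spin": 0,"translation": [0,0.0006,0]},{"jaw": 0,"spin": 0,"translation": [0,0,0]},{"jaw": 0,"spin": 0,"translation": [0,0.0005,0]},{"jaw": 0,"spin": 0,"translation": [0,0,0]},{"jaw": 0,"spin": 0,"translation": [0,0,0]},{"jaw": 0,"spin": 0,"translation": [0,0,0]}]}}

```text
time: 17.33
tool_pos: [495.8, 171.5, 25.1]
tcp_rot: [-180.0, 0.0, 82.2]
ft_force: [-5.3, -0.5, 2.3]
finger_gap: 0.2
grip_force: 2.4
```

{"method": "carry_out", "body": {"commands": [{"jaw": 0,"spin": 0,"translation": [0,0.0005,0]},{"jaw": 0,"spin": 0,"translation": [0,0,0]},{"jaw": 0,"spin": 0,"translation": [0,0.0005,0]},{"jaw": 0,"spin": 0,"translation": [0,0,0]},{"jaw": 0,"spin": 0,"translation": [0,0,0]},{"jaw": 0,"spin": 0,"translation": [0,0,0]},{"jaw": 0,"spin": 0,"translation": [0,0,0]},{"jaw": 0,"spin": 0,"translation": [0,0,0]}]}}

```text
time: 18.0
tool_pos: [496.7, 171.4, 25.1]
tcp_rot: [-180.0, 0.0, 82.2]
ft_force: [-5.6, -1.3, 2.6]
finger_gap: -0.4
grip_force: 2.6
```

{"method": "carry_out", "body": {"commands": [{"jaw": 0,"spin": 0,"translation": [0,0.0005,0]},{"jaw": 0,"spin": 0,"translation": [0,0,0]},{"jaw": 0,"spin": 0,"translation": [0,0.0005,0]},{"jaw": 0,"spin": 0,"translation": [0,0,0]},{"jaw": 0,"spin": 0,"translation": [0,0,0]},{"jaw": 0,"spin": 0,"translation": [0,0,0]},{"jaw": 0,"spin": 0,"translation": [0,0,0]},{"jaw": 0,"spin": 0,"translation": [0,0,0]}]}}

```text
time: 18.67
tool_pos: [497.0, 171.4, 25.1]
tcp_rot: [-179.9, 0.0, 82.2]
ft_force: [-10.2, -1.3, 6.9]
finger_gap: -0.0
grip_force: 4.8
```

```bash
python3 - <<'E'
from h import *
st();fit([-57,-73,.0])
E
```

```text
t 18.67 jig tcp [-135.4  -68.5] z 25.1 yaw [-179.9    0.    82.2] F [-10.2  -1.3   6.9] gap -0.0
top box jig [-55.9 -72.7] yaw 2.1 inliers 69 138
side box jig [-62.1 -81.4] yaw -9.1 inliers 26 105
```

{"method": "carry_out", "body": {"commands": [{"jaw": 0,"spin": 0,"translation": [0,0.0004,0]},{"jaw": 0,"spin": 0,"translation": [0,0,0]},{"jaw": 0,"spin": 0,"translation": [0,0.0003,0]},{"jaw": 0,"spin": 0,"translation": [0,0,0]},{"jaw": 0,"spin": 0,"translation": [0,0,0]},{"jaw": 0,"spin": 0,"translation": [0,0,0]},{"jaw": 0,"spin": 0,"translation": [0,0,0]},{"jaw": 0,"spin": 0,"translation": [0,0,0]}]}}

```text
time: 19.43
tool_pos: [497.1, 171.3, 25.1]
tcp_rot: [-179.8, 0.1, 82.2]
ft_force: [-13.8, -0.4, 10.8]
finger_gap: 0.0
grip_force: 6.5
```

{"method": "carry_out", "body": {"commands": [{"jaw": 0,"spin": 0,"translation": [0,-0.01,0]},{"jaw": 0,"spin": 0,"translation": [0,-0.015,0]},{"jaw": 0,"spin": 0,"translation": [0,0,-0.035]},{"jaw": 0,"spin": 0,"translation": [0,0,-0.035]},{"jaw": 0,"spin": 0,"translation": [0,0,-0.035]},{"jaw": 0,"spin": 0,"translation": [0,0,-0.035]},{"jaw": 0,"spin": 0,"translation": [0,0,0]},{"jaw": 0,"spin": 0,"translation": [0,0,0]}]}}

```text
time: 20.1
tool_pos: [476.5, 175.5, 168.7]
tcp_rot: [179.6, -0.2, 82.2]
ft_force: [-0.6, -0.1, -1.1]
finger_gap: -0.0
grip_force: 0.0
```

```bash
python3 - <<'E'
from h import *
st();fit([-57,-73,.0])
s=r.snapshot("top");q=r.snapshot("side")
for t in("lever_grip","guide_back"):
    a=r.landmark_of(q,t)[:2];b=r.landmark_of(s,t)[:2]
    for i in a:
        print(t,"side score",round(i["score"],2),"on y-plane?")
        for j in b:
            P,e=tri(ray(q,i["xy"]),ray(s,j["xy"]));print("  ",tojig(P),P[2],e,round(j["score"],2))
b=[cv2.resize(s["pixels"][145:265,165:265],None,fx=4,fy=4,interpolation=cv2.INTER_CUBIC),cv2.resize(q["pixels"][140:260,190:290],None,fx=4,fy=4,interpolation=cv2.INTER_CUBIC)]
c,s_=np.cos(JT),np.sin(JT)
w=lambda x,y,z:[J[0]+c*x-s_*y,J[1]+s_*x+c*y,z]
for k,(S,o) in enumerate(((s,(165,145)),(q,(190,140)))):
    for P in (w(-98,10,125),w(-87,10,88)):
        u=(proj(S,[P])[0]-o+.5)*4;cv2.circle(b[k],(int(u[0]),int(u[1])),4,(0,255,0),1)
cv2.imwrite("pics/p3.png",np.hstack(b))
E
```

```text
t 20.1 jig tcp [-156.3  -67.2] z 168.7 yaw [179.6  -0.2  82.2] F [-0.6 -0.1 -1.1] gap -0.0
top box jig [-55.3 -72.2] yaw 2.4 inliers 75 123
side box jig [-60.5 -63.9] yaw 4.3 inliers 30 113
lever_grip side score 0.63 on y-plane?
guide_back side score 0.88 on y-plane?
   [-115.78705333  -72.3449164 ] 38.24303526891924 8.693165779658194 0.56
```

View pics/p3.png

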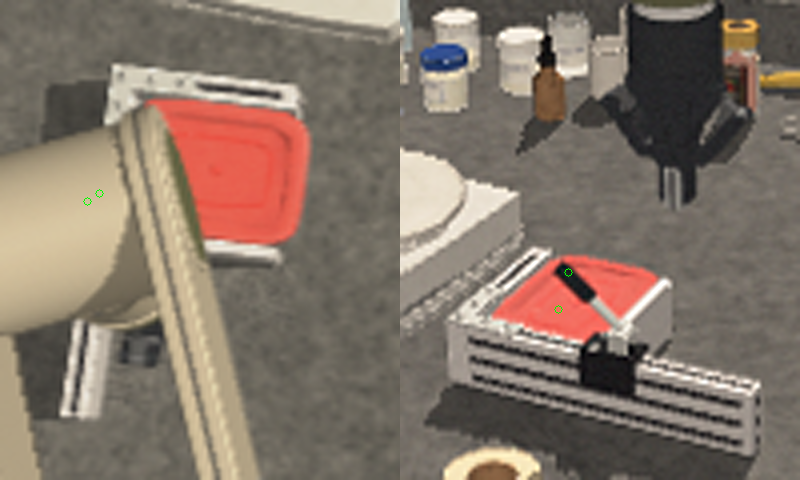

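The side view shows the guide against the box, and the predicted grip point (green, crop (568,272)) falls on the black grip. I'll move over it and press down.

{"method": "carry_out", "body": {"commands": [{"jaw": 0,"spin": 0,"translation": [0.026,0.0205,0]},{"jaw": 0,"spin": 0,"translation": [0.026,0.0205,0]},{"jaw": 0,"spin": 0,"translation": [0.026,0.0205,0]},{"jaw": 0,"spin": 0,"translation": [0,0,0]},{"jaw": 0,"spin": 0,"translation": [0,0,0.015]},{"jaw": 0,"spin": 0,"translation": [0,0,0.015]},{"jaw": 0,"spin": 0,"translation": [0,0,0.005]},{"jaw": 0,"spin": 0,"translation": [0,0,0]}]}}

```text
time: 21.17
tool_pos: [544.1, 243.2, 128.1]
tcp_rot: [-179.8, 0.1, 82.2]
ft_force: [-1.4, 0.1, -0.3]
finger_gap: 0.1
grip_force: 0.0
```

```bash
python3 - <<'E'
from h import *
st()
E
```

```text
t 21.17 jig tcp [-98.3   8.9] z 128.1 yaw [-1.798e+02  1.000e-01  8.220e+01] F [-1.4  0.1 -0.3] gap 0.1
```

{"method": "carry_out", "body": {"commands": [{"jaw": 0,"spin": 0,"translation": [0.001,0,0.004]},{"jaw": 0,"spin": 0,"translation": [0,0.0005,0.004]},{"jaw": 0,"spin": 0,"translation": [0,0.0005,0.004]},{"jaw": 0,"spin": 0,"translation": [0,0.0005,0.004]},{"jaw": 0,"spin": 0,"translation": [0,0.0005,0.004]},{"jaw": 0,"spin": 0,"translation": [0,0.0005,0.004]},{"jaw": 0,"spin": 0,"translation": [0,0.0005,0.003]},{"jaw": 0,"spin": 0,"translation": [0,0,0]}]}}

```text
time: 21.83
tool_pos: [548.3, 244.1, 102.4]
tcp_rot: [-179.9, 0.0, 82.2]
ft_force: [0.0, 0.2, -0.1]
finger_gap: -0.2
grip_force: 0.1
```

{"method": "carry_out", "body": {"commands": [{"jaw": 0,"spin": 0,"translation": [0,0.0005,0.002]},{"jaw": 0,"spin": 0,"translation": [0,0,0.002]},{"jaw": 0,"spin": 0,"translation": [0,0,0.002]},{"jaw": 0,"spin": 0,"translation": [0,0,0.001]},{"jaw": 0,"spin": 0,"translation": [0,0,0]},{"jaw": 0,"spin": 0,"translation": [0,0,0]},{"jaw": 0,"spin": 0,"translation": [0,0,0]},{"jaw": 0,"spin": 0,"translation": [0,0,0]}]}}

```text
time: 22.5
tool_pos: [548.8, 244.2, 96.1]
tcp_rot: [-180.0, 0.0, 82.2]
ft_force: [1.0, -0.3, 1.1]
finger_gap: 0.5
grip_force: 0.1
```

{"method": "carry_out", "body": {"commands": [{"jaw": 0,"spin": 0,"translation": [0,0,0.001]},{"jaw": 0,"spin": 0,"translation": [0,0,0.001]},{"jaw": 0,"spin": 0,"translation": [0,0,0.001]},{"jaw": 0,"spin": 0,"translation": [0,0,0.001]},{"jaw": 0,"spin": 0,"translation": [0,0,0.001]},{"jaw": 0,"spin": 0,"translation": [0,0,0.001]},{"jaw": 0,"spin": 0,"translation": [0,0,0]},{"jaw": 0,"spin": 0,"translation": [0,0,0]}]}}

```text
time: 23.17
tool_pos: [549.0, 244.3, 90.2]
tcp_rot: [-180.0, 0.0, 82.2]
ft_force: [1.0, -0.5, 1.5]
finger_gap: 0.1
grip_force: 0.7
```

{"method": "carry_out", "body": {"commands": [{"jaw": 0,"spin": 0,"translation": [0,0,0.0007]},{"jaw": 0,"spin": 0,"translation": [0,0,0]},{"jaw": 0,"spin": 0,"translation": [0,0,0.0007]},{"jaw": 0,"spin": 0,"translation": [0,0,0]},{"jaw": 0,"spin": 0,"translation": [0,0,0.0006]},{"jaw": 0,"spin": 0,"translation": [0,0,0]},{"jaw": 0,"spin": 0,"translation": [0,0,0]},{"jaw": 0,"spin": 0,"translation": [0,0,0]}]}}

```text
time: 23.83
tool_pos: [549.2, 244.2, 88.5]
tcp_rot: [180.0, -0.0, 82.2]
ft_force: [0.3, 0.2, 3.6]
finger_gap: -0.1
grip_force: 1.9
```

```bash
python3 - <<'E'
from h import *
st();fit([-57,-73,.0])
s=r.snapshot("side")
cv2.imwrite("pics/p4.png",cv2.resize(s["pixels"][150:260,185:295],None,fx=5,fy=5,interpolation=cv2.INTER_CUBIC))
E
```

```text
t 23.83 jig tcp [-93.4  10.6] z 88.5 yaw [180.   -0.   82.2] F [0.3 0.2 3.6] gap -0.1
top box jig [-55.1 -73.8] yaw -0.4 inliers 101 136
side box jig [-58.  -63.5] yaw -1.1 inliers 21 48
```

View pics/p4.png

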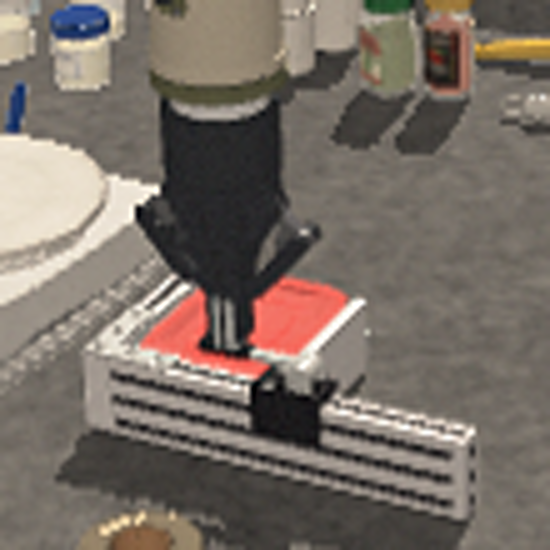

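The lever now lies nearly flat under the fingertips (crop (225,345)) and the box is square (-0.4°). I'll press on gently to the stop.

{"method": "carry_out", "body": {"commands": [{"jaw": 0,"spin": 0,"translation": [0,0,0.0007]},{"jaw": 0,"spin": 0,"translation": [0,0,0]},{"jaw": 0,"spin": 0,"translation": [0,0,0.0005]},{"jaw": 0,"spin": 0,"translation": [0,0,0]},{"jaw": 0,"spin": 0,"translation": [0,0,0]},{"jaw": 0,"spin": 0,"translation": [0,0,0]},{"jaw": 0,"spin": 0,"translation": [0,0,0]},{"jaw": 0,"spin": 0,"translation": [0,0,0]}]}}

```text
time: 24.65
tool_pos: [549.3, 244.3, 88.2]
tcp_rot: [180.0, -0.0, 82.2]
ft_force: [-2.5, -1.9, 10.6]
finger_gap: 0.1
grip_force: 5.5
```

Force is rising with no travel, so the lever is on its stop. I'll lift off and check.

{"method": "carry_out", "body": {"commands": [{"jaw": 0,"spin": 0,"translation": [0,0,-0.005]},{"jaw": 0,"spin": 0,"translation": [0,0,-0.02]},{"jaw": 0,"spin": 0,"translation": [0,0,-0.035]},{"jaw": 0,"spin": 0,"translation": [0,0,-0.035]},{"jaw": 0,"spin": 0,"translation": [0,0,-0.035]},{"jaw": 0,"spin": 0,"translation": [0,-0.03,0]},{"jaw": 0,"spin": 0,"translation": [0,-0.03,0]},{"jaw": 0,"spin": 0,"translation": [0,0,0]}]}}

```text
time: 25.32
tool_pos: [485.2, 253.0, 216.3]
tcp_rot: [-179.8, 0.0, 82.3]
ft_force: [-1.8, -0.8, -0.3]
finger_gap: -0.3
grip_force: 0.0
```

```bash
python3 - <<'E'
from h import *
st();fit([-57,-73,.0])
s=r.snapshot("side")
cv2.imwrite("pics/p5.png",cv2.resize(s["pixels"][150:260,185:295],None,fx=5,fy=5,interpolation=cv2.INTER_CUBIC))
E
```

```text
t 25.32 jig tcp [-157.9   10.8] z 216.3 yaw [-179.8    0.    82.3] F [-1.8 -0.8 -0.3] gap -0.3
top box jig [-55.1 -73.9] yaw -0.1 inliers 104 137
side box jig [-60.4 -82.5] yaw -3.8 inliers 31 113
```

View pics/p5.png

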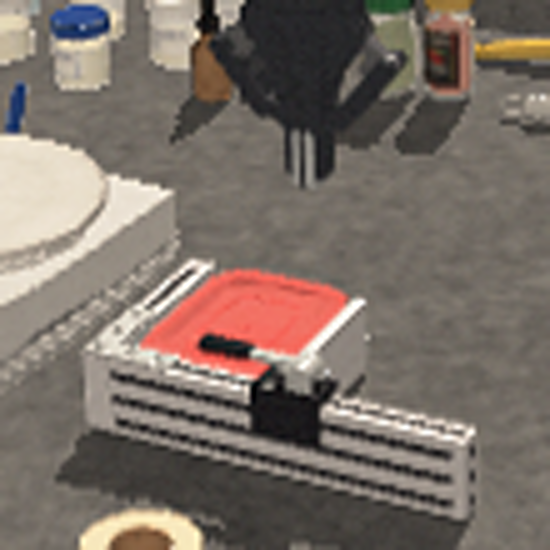

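The lever lies flat over the rail (crop (225,345) to (320,370)). The box is at jig (-55, -74), square, with the guide closed on it.

```bash
python3 -c "
from bench import r
print(r.hand_in())"
```

```text
the job is handed in; nothing more can be done
None
```

I've handed the job in, with no verdict returned: the box sits square against rail and fence at about (-55, -74) mm in the jig, the guide is closed on it and the lever is flat, after 25 s of the 72 s allowed.

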